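# Level the ganache casting slab

### The job

The marble casting slab on its levelling stand slopes down towards the robot and the stand rocks, because the counter tiles under it are uneven. Turn its two wing screws until the slab is level to within a degree (ball of the ball level inside the black ring) and the stand no longer rocks, all four feet bearing their share of the weight. Use a light hand: do not lean hard on the stand or shift it from its place, and leave the jar, bowl, gift box and tin alone.

Things in the scene. Friction and masses are not known exactly. Their poses are not given: they have to be found in the camera images.
- stand: Levelling stand, about 4 kg, loose: marble slab 200 x 260 x 20 mm (top at z = 58 mm; low steel casting frame on its middle, top 68 mm) on a steel frame. Origin mid-stand, level with the undersides of the far feet; x from near to far side, y left, z square to the slab. Feet at x = -85 (near, on screws) and +85 mm (far, fixed), y = +165 (left), -165 mm (right).
- wing_left: Black wing knob of the near left screw: wing 36 mm long (its x), 12 thick (y), 20 high, hub 18 mm across. Origin on the screw axis level with the foot's underside, z up the screw. Clockwise from above lowers foot and wing 12 mm per turn (1.9 mm per rad), so raises that corner. Stiff (0.06 N m), stays where left. Starts about 5 mm short of the far feet's plane; goes 12 mm either way from it.
- wing_right: Black wing knob of the near right screw; the same as wing_left.
- grip_left (a point): Middle of the wing of wing_left, on the screw axis, 82 mm above the foot's underside and 10 mm below the wing's top: the point to grip, some 25 mm above the slab's top. Fingers opened to 50 mm swing freely round the wing.
- grip_right (a point): Middle of the wing of wing_right, likewise.
- corner_far_left (a point): Point on the slab's top near its far left corner (stand frame x = 85, y = 115, z = 58 mm), 15 mm in from both edges: a place to press and feel whether the far left foot hangs. If it does, 4 to 6 N bring the foot down, and this point sinks 0.85 times as far as the foot; if not, it gives only about 0.1 mm.
- corner_far_right (a point): The same at the far right corner (stand frame x = 85, y = -115, z = 58 mm).
- level_ball: Dark 9 mm steel ball of the ball level, a round white cup 46 mm across at the near edge of the stand between the screws. Origin at its centre. It runs to the low side, 2.8 mm per degree of tilt, and settles in about a second.
- level_centre (a point): Where the ball's centre lies when the slab is level. A black ring of 14.6 mm inner diameter is drawn round it: at one degree of tilt the ball just reaches the ring.
- foot_near_left: Black rubber foot, 31 mm across, 9 mm high, under the near left screw; it does not turn. Origin: centre of its underside. Feet give 1 mm per 60 N; an even share is about 10 N each. Once a hanging foot just touches, about 0.9 mm more on the screw that lowers it evens the loads; 1.8 mm more and the stand rocks the other way.
- foot_near_right: The rubber foot under the near right screw, likewise.
- foot_far_left: Plain rubber foot of the same size fixed under the far left corner; origin at the centre of its underside. The stand is slightly heavier on its near side: it comes to rest on both near feet and one far foot, the other far foot hanging about 0.5 to 2.5 mm clear. If the far left hangs, the near right foot is too short for the near left one.
- foot_far_right: Plain rubber foot fixed under the far right corner, likewise: if it hangs, the near left foot is too short for the near right one. The four stone counter tiles under the feet are roughly 10 mm thick and lie unevenly, up to 3.5 mm out of one another; their heights are not known.
- sweet_jar: Bystander: jar of sweets, 100 mm across, 150 mm high, steel lid; origin under its centre.
- praline_bowl: Bystander: white bowl, 110 mm across, 50 mm high; origin under its centre.
- gift_box: Bystander: dark ribboned gift box, 120 x 170 x 55 mm; origin under its centre.
- cocoa_tin: Bystander: copper-coloured tin, 76 mm across, 90 mm high; origin under its centre.

How it is judged:
By the outcome, as a careful person would: the job done as asked, in the order asked, and still so for the second after the job is handed in, with the robot touching nothing.
It also fails if it takes over 72 s, if anything falls off the work surface, if the arm or the gripper's body presses on something with over 40 N, if the wrist force passes 120 N, or if a joint passes its speed limit or range.

### The arm

A 7-joint arm with a two-finger parallel gripper is mounted at the origin on the work surface. World frame = base frame: x ahead of the robot, y to its left, z up, the work surface at z = 0. Lengths are in m, angles in rad, forces in N, time in s.
With the tool pointing down it reaches from about 0.4 to 0.85 m from the base axis. Payload 10.4 kg.
Tool frame: the origin (TCP) lies at the very end of the fingers, on their centre line; the grasp point (between the pads) lies r.tcp_to_grasp behind it (r.tcp_to_grasp is the distance from the TCP to the grasp point, in m); z points along the fingers, y is the line along which they close (so a half turn about z gives the same grasp; the last joint's range is limited). The gripper opens to 87 mm and grips with 3 to 60 N. Pads are 19 mm wide; open, the fingers measure 117 mm over their backs; the gripper's body (75 mm by 190 mm) begins 51 mm behind the grasp point.
Start: joints at [1.087, 0.332, -0.065, 1.46, 0.022, 1.35, -0.088], TCP at [0.278, -0.56, 0.223] pointing down, gripper open.
Joint ranges: [-2.6, 2.6], [-0.5, 2.12], [-1.47, 1.34], [0.16, 2.42], [-1.27, 4.41], [0.06, 2.06], [-2.6, 2.6]. Speed limits (rad/s): [2.22, 2.22, 2.79, 2.79, 3.14, 3.14, 3.14].

### API

Orientations are given as a unit quaternion [x, y, z, w].
In Python, from bench import monitor, cams, ticket, r gives the robot as it stands.
- The arm moves only by the shell command python3 -m crank 'ROWS' [OPENING] [FORCE]. ROWS is a JSON object whose one key "steps" holds a list of rows, each a list of 2 entries, a list of its own where there are three numbers: the shift along the world's x, y, z in units of 25 mm (1.0 is 25 mm), then the turn, a rotation vector about the world's x, y, z in units of 5 degrees (1.0 is 5 degrees). In form: {"steps": [[[x, y, z], [ax, ay, az]], ...]}. A call has 1 to 10 rows; each row shifts and turns the commanded pose from where the row before left it; what a row does not reach is not made up. A row lasts 1/12 s, in which the tool goes at most 41.7 mm and 7.16 degrees, less where a joint would pass 70% of its speed; a pose out of reach is approached as far as the arm can. A call is refused whole if a number of a shift passes 1 or a number of a turn 1, either way. A call with a gripper value outside its range is refused whole. OPENING is the finger opening in mm, from 0 to 87, set as the call begins (- or left out, the last holds). The fingers move at their own pace and stop on an object; FORCE is the grip in N (left out, the last holds). Time passes only in rows, so rows that do not move let the fingers close. It gives the time, the measured TCP pose, the force, the opening and the grip force at its end, in the units of the state.
- monitor.read_state(): the state, without advancing time (a new reading comes with each control period).
- cams.camera(name): name is "side" or "top"; returns a dict with "pixels" (400x640x3 uint8, blue, green, red), "z_map" (400x640 float32, m along the optical axis (not along the pixel's ray), 0 where there is no reading), "vfov" (degrees; the focal length in pixels is half the picture's height over the tangent of half this angle, whatever the lens; pixels are square), "cx", "cy" (the principal point, pixels), "k1" (the pictures are not rectified: a ray, as slopes to the right and down, at radius r is drawn at 1 + k1 r^2 times it, then the intrinsics apply), "T" (4x4, takes a point from camera to world coordinates). Camera axes: x right, y up, looking along -z (the intrinsics and any distortion apply to the point x, -y, -z); pixel columns grow to the right and rows downward; lengths in m; the calibration is good to about 2 mm. A picture is of the moment at which its call begins.
- ticket.close_job(): hands the job in; it is judged then, once.
The state is a dict: "time": time; "joint_positions": joint angles; "joint_vel": joint speeds; "joint_torque": joint torques, N m; "ee_pos": TCP position; "eef_rot": TCP orientation; "ft_force": force on the tool from outside, world axes, zero at the start; "torque": the same for the moment, N m; "width": finger opening in m; "grip_force": force on a finger pad.
Only numpy, scipy, OpenCV 4.12 (cv2) and the standard library are available. Lean on these libraries where they do the work, as an engineer would, in place of code of your own. Each camera call takes 0.05 s, during which the arm holds its last target. There are 200 camera calls.

## Working session

There is one attempt and no reset: what is moved stays moved. The work goes in short steps, Python scripts to look and compute and a shell command to move; the robot and the scene stay as the last step left them, time stands still between calls to the robot, and variables do not carry over. Pictures are saved under pics/ and viewed, at most 10 in all, crops included, and the job is handed in when it is done.

```bash
ls; mkdir -p pics; cat > h.py <<'E'
import numpy as np, cv2, json
from bench import monitor, cams, ticket, r
def cam(n):
    c=cams.camera(n); c={k:(np.array(v) if k in("pixels","z_map","T") else v) for k,v in c.items()}
    c["f"]=200/np.tan(np.radians(c["vfov"])/2); return c
def K(c): return np.array([[c["f"],0,c["cx"]],[0,c["f"],c["cy"]],[0,0,1.]]),np.array([c["k1"],0,0,0,0.])
def slopes(c,uv):
    k,d=K(c); return cv2.undistortPoints(np.array(uv,float).reshape(-1,1,2),k,d).reshape(-1,2)
def plane(c,uv,z):
    s=slopes(c,uv); d=np.c_[s[:,0],-s[:,1],-np.ones(len(s))]@c["T"][:3,:3].T; o=c["T"][:3,3]
    return o+d*((z-o[2])/d[:,2])[:,None]
def depthpts(c,uv):
    s=slopes(c,uv); uv=np.round(uv).astype(int); z=c["z_map"][uv[:,1],uv[:,0]]
    p=np.c_[s[:,0],-s[:,1],-np.ones(len(s))]*z[:,None]
    return p@c["T"][:3,:3].T+c["T"][:3,3]
def proj(c,p):
    q=(np.atleast_2d(p)-c["T"][:3,3])@c["T"][:3,:3]; k,d=K(c)
    q=q*[1,-1,-1]
    return cv2.projectPoints(q,np.zeros(3),np.zeros(3),k,d)[0].reshape(-1,2)
def st():
    s=monitor.read_state(); print({k:np.round(s[k],4).tolist() for k in("time","ee_pos","eef_rot","ft_force","torque","width","grip_force","joint_positions")})
E
python3 - <<'E'
from h import *
for n in("top","side"):
    c=cam(n); cv2.imwrite(f"pics/{n}0.png",c["pixels"]); print(n,c["T"].round(3).tolist(),c["f"],c["k1"],c["cx"],c["cy"])
st(); print(r.tcp_to_grasp)
E
```

```text
pics
top [[0.001, 0.998, -0.059, 0.487], [-1.0, 0.001, 0.002, 0.014], [0.002, 0.059, 0.998, 1.43], [0.0, 0.0, 0.0, 1.0]] 434.9820170721241 -0.05236272867272676 321.46977678447087 199.08345226069127
side [[-0.999, 0.024, -0.027, 0.512], [-0.036, -0.721, 0.692, 0.926], [-0.003, 0.692, 0.721, 1.018], [0.0, 0.0, 0.0, 1.0]] 453.1649604813265 -0.007708864065413399 310.19973653647514 199.85155303026426
{'time': 0.1, 'ee_pos': [0.2777, -0.5595, 0.2218], 'eef_rot': [0.9736, 0.2284, -0.0002, -0.0006], 'ft_force': [-0.5631, -0.2233, 0.1678], 'torque': [-0.0344, -0.019, -0.0035], 'width': 0.0872, 'grip_force': 0.0, 'joint_positions': [1.0874, 0.3328, -0.0647, 1.4609, 0.0216, 1.3499, -0.0885]}
0.0187
```

View pics/top0.png

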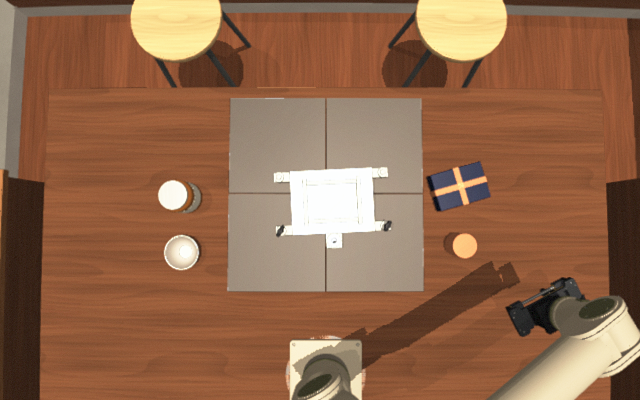

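View pics/side0.png

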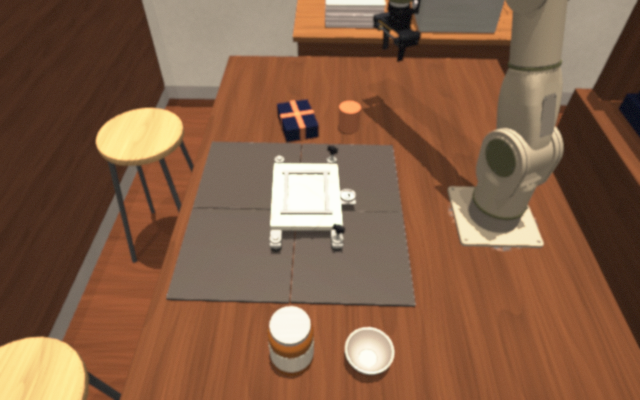

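Top view: the slab is at about (333,201), the wing knobs at (280,231) on the left and (387,226) on the right, and the level cup at (334,240). Side view: the knobs are at (338,229) and (332,150), and the cup at (348,196). Next I measure these precisely.

```bash
cat > m.py <<'E'
from h import *
import sys
def dark(c,box,thr=60):
    x0,y0,x1,y1=box; g=c["pixels"][y0:y1,x0:x1].max(2); return g<thr
def meas(tag=None):
    T=cam("top");S=cam("side")
    if tag:
        a=cv2.resize(T["pixels"][160:255,265:400],None,fx=5,fy=5,interpolation=cv2.INTER_CUBIC)
        b=cv2.resize(S["pixels"][140:255,262:362],None,fx=4,fy=4,interpolation=cv2.INTER_CUBIC)
        h=max(a.shape[0],b.shape[0]); cv2.imwrite(f"pics/{tag}.png",cv2.resize(np.hstack([cv2.copyMakeBorder(i,0,h-i.shape[0],0,0,0) for i in(a,b)]),None,fx=.74,fy=.74,interpolation=cv2.INTER_AREA))
    return T,S
E
python3 - <<'E'
from m import *
T,S=meas("crop0")
for c,n,boxes in((T,"top",[(268,218,292,242),(376,214,400,238)]),(S,"side",[(328,218,352,240),(322,140,344,162)])):
    for b in boxes:
        m=dark(c,b,50).astype(np.uint8); k,l,s,ce=cv2.connectedComponentsWithStats(m)
        i=1+s[1:,4].argmax(); uv=ce[i]+b[:2]; ys,xs=np.where(l==i); ev,V=np.linalg.eigh(np.cov(np.c_[xs,ys].T))
        P=depthpts(c,np.c_[xs+b[0],ys+b[1]]); zz=P[P[:,2]>0.08] if len(P) else P
        print(n,uv.round(1),s[i,4],"plane z.1",plane(c,[uv],.1)[0].round(4),"axis",plane(c,[uv,uv+3*V[:,1]],.1)[1].round(4),ev.round(1),"depth med",np.median(P,0).round(4),len(zz),np.percentile(P[:,2],[10,50,90]).round(3))
# slab plane by depth
u,v=np.meshgrid(np.arange(285,385),np.arange(160,240)); uv=np.c_[u.ravel(),v.ravel()]
P=depthpts(T,uv); w=T["pixels"][uv[:,1],uv[:,0]].min(1)>190
q=P[w&(P[:,2]>.05)]; print("slab z pct",np.percentile(q[:,2],[5,25,50,75,95]).round(4),len(q))
E
```

```text
top [282. 226.] 1 plane z.1 [0.4837 0.1322 0.1   ] axis [nan nan nan] [nan nan] depth med [0.4837 0.1322 0.0991] 1 [0.099 0.099 0.099]
top [385.  225.5] 2 plane z.1 [ 0.4854 -0.1825  0.1   ] axis [ 0.4763 -0.1825  0.1   ] [0.  0.5] depth med [ 0.4854 -0.1823  0.1014] 2 [0.097 0.101 0.105]
side [338.6 229.3] 36 plane z.1 [0.4676 0.151  0.1   ] axis [0.4748 0.147  0.1   ] [1.8 6.6] depth med [0.4676 0.1476 0.0964] 36 [0.087 0.096 0.101]
side [332. 150.] 42 plane z.1 [ 0.4858 -0.1738  0.1   ] axis [ 0.494  -0.1809  0.1   ] [2.2 5.5] depth med [ 0.4856 -0.1829  0.0928] 40 [0.084 0.093 0.099]
slab z pct [0.0606 0.0645 0.067  0.0702 0.0778] 5357<stdin>:6: RuntimeWarning: Degrees of freedom <= 0 for slice
  c *= np.true_divide(1, fact)
  c *= np.true_divide(1, fact)
```

View pics/crop0.png

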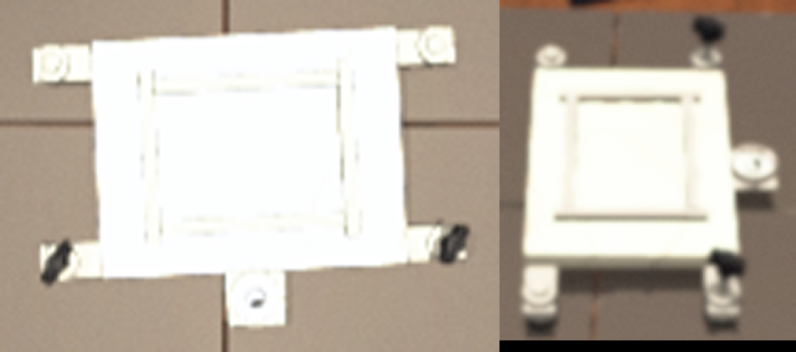

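The crop shows both wings lying diagonally (left at about (57,261), right at (453,243) in the crop) and the ball near the cup centre, towards the near side. I'll refine these with looser masks.

```bash
cat >> m.py <<'E'
def knob(c,b,thr=100):
    m=dark(c,b,thr).astype(np.uint8); k,l,s,ce=cv2.connectedComponentsWithStats(m)
    i=1+s[1:,4].argmax(); ys,xs=np.where(l==i); uv=np.c_[xs+b[0],ys+b[1]]; P=plane(c,uv,.097)[:,:2]
    ev,V=np.linalg.eigh(np.cov(P.T)); (cc,wh,_)=cv2.minAreaRect((P*1000).astype(np.float32))
    v=V[:,1]; return P.mean(0),np.degrees(np.arctan2(v[1],v[0]))%180,np.array(cc)/1000,np.array(wh),len(P)
def slab(c):
    x0,y0=270,155; g=c["pixels"][y0:y0+90,x0:x0+130].min(2); m=(g>185).astype(np.uint8)
    m=cv2.morphologyEx(m,cv2.MORPH_OPEN,np.ones((23,23),np.uint8)); ys,xs=np.where(m)
    P=plane(c,np.c_[xs+x0,ys+y0],.066)[:,:2]; return cv2.minAreaRect((P*1000).astype(np.float32))
def ball(c,o,z=.06,hw=4,thr=None):
    u0,v0=np.round(o).astype(int); g=255.-c["pixels"][v0-hw:v0+hw+1,u0-hw:u0+hw+1].mean(2)
    return g.round().astype(int)
E
python3 - <<'E'
from m import *
T,S=meas()
for thr in(80,110):
  for c,n,bs in((T,"top",[(270,220,292,242),(376,214,398,238)]),(S,"side",[(328,220,352,240),(322,140,344,158)])):
    for b in bs: print(thr,n,*[np.round(x,3).tolist() for x in knob(c,b,thr)])
print("slab",slab(T))
for b in [(270,220,292,242),(376,214,398,238)]:
    u,v=np.meshgrid(np.arange(b[0],b[2]),np.arange(b[1],b[3])); P=depthpts(T,np.c_[u.ravel(),v.ravel()]); q=P[P[:,2]>.085]
    ev,V=np.linalg.eigh(np.cov(q[:,:2].T)); v=V[:,1]
    print("depth knob",np.median(q,0).round(4),q[:,:2].mean(0).round(4),len(q),np.percentile(q[:,2],[50,90]).round(4),"ang",np.degrees(np.arctan2(v[1],v[0])).round(1)%180)
# tile heights, depth around
for x,y in((.40,.2),(.40,-.2),(.78,.2),(.78,-.2)):
    uv=proj(T,[[x,y,.01]])[0].round().astype(int); u,v=np.meshgrid(np.arange(uv[0]-8,uv[0]+9),np.arange(uv[1]-8,uv[1]+9)); print("tile",x,y,depthpts(T,np.c_[u.ravel(),v.ravel()]).mean(0).round(4))
print(T["pixels"][232:250,324:346].mean(2).astype(int))
print(S["pixels"][186:206,336:360].mean(2).astype(int))
E
```

```text
80 top [0.469, 0.139] 152.08 [0.469, 0.138] [10.962, 31.357] 30
80 top [0.485, -0.188] 149.803 [0.485, -0.188] [14.416, 31.518] 37
80 side [0.467, 0.147] 145.148 [0.467, 0.146] [23.414, 31.176] 65
80 side [0.485, -0.178] 110.99 [0.485, -0.179] [28.675, 42.932] 71
110 top [0.469, 0.139] 150.587 [0.47, 0.138] [11.898, 38.049] 47
110 top [0.486, -0.189] 148.906 [0.485, -0.189] [16.51, 33.191] 51
110 side [0.466, 0.148] 140.331 [0.466, 0.147] [30.717, 36.27] 90
110 side [0.485, -0.178] 104.555 [0.486, -0.177] [37.968, 48.984] 109
slab ((562.3982543945312, 3.80767822265625), (201.5404052734375, 207.12831115722656), 0.296488881111145)
depth knob [0.4685 0.1381 0.1033] [0.4693 0.1282] 56 [0.1033 0.1086] ang 100.2
depth knob [ 0.4839 -0.1887  0.1015] [ 0.4845 -0.1824] 57 [0.1015 0.1048] ang 90.4
tile 0.4 0.2 [0.3997 0.1999 0.023 ]
tile 0.4 -0.2 [ 0.3995 -0.1977  0.0158]
tile 0.78 0.2 [0.7799 0.2015 0.0109]
tile 0.78 -0.2 [ 0.7804 -0.2015  0.0112]
[[255 254 252 252 252 253 253 253 250 250 251 251 250 250 252 251 251 248
  247 247 248 249]
 [248 235 250 249 250 252 240 244 244 244 248 245 234 
[... 2848 characters left out ...]
52 252 247 224 182 164 176 196 208 216 220 221 219 215 202 183 169
  159 143 121 110 108 107]
 [252 252 252 250 238 215 182 167 161 165 172 176 175 170 167 161 165 186
  192 168 131 112 109 105]
 [252 252 252 250 246 234 217 197 175 162 154 146 146 149 160 175 197 218
  218 188 140 111 106 109]
 [252 253 252 252 248 237 226 214 195 176 159 145 139 154 180 201 216 226
  221 190 140 112 108 108]
 [252 252 252 251 245 222 198 187 174 156 140 128 124 137 162 179 188 193
  186 161 128 111 108 108]
 [253 253 252 251 240 188 137 122 118 108  99  93  92 100 114 120 126 129
  133 123 114 107 107 107]
 [252 252 252 251 237 167  93  75  71  69  68  67  65  68  71  72  78  89
  101 106 107 109 106 108]]
```

Both knob centres are consistent: left (0.469, 0.1385), right (0.485, -0.1885), 327 mm apart against 330 given, with both wings at about 150° and tops at about 0.102. I go to the right knob first, with the closing axis at about 59°.

```bash
python3 -m crank '{"steps":[[[0.33,0.594,0],[0,0,0.98]],[[0.33,0.594,0],[0,0,0.98]],[[0.33,0.594,0],[0,0,0.98]],[[0.33,0.594,0],[0,0,0.98]],[[0.33,0.594,0],[0,0,0.98]],[[0.33,0.594,0],[0,0,0.98]],[[0.33,0.594,0],[0,0,0.98]],[[0.33,0.594,0],[0,0,0.98]],[[0.33,0.594,0],[0,0,0.98]],[[0.33,0.594,0],[0,0,0.98]]]}' 50 20
python3 -m crank '{"steps":[[[0.33,0.594,0],[0,0,0.98]],[[0.33,0.594,0],[0,0,0.98]],[[0.33,0.594,0],[0,0,0.98]],[[0.33,0.594,0],[0,0,0.98]],[[0.33,0.594,0],[0,0,0.98]],[[0.33,0.594,0],[0,0,0.98]],[[0.33,0.594,0],[0,0,0.98]],[[0.33,0.594,0],[0,0,0.98]],[[0.33,0.594,0],[0,0,0.98]],[[0.33,0.594,0],[0,0,0.98]]]}' 50 20
python3 -m crank '{"steps":[[[0.33,0.594,0],[0,0,0.98]],[[0.33,0.594,0],[0,0,0.98]],[[0.33,0.594,0],[0,0,0.98]],[[0.33,0.594,0],[0,0,0.98]],[[0.33,0.594,0],[0,0,0.98]],[[0,0,0],[0,0,0]],[[0,0,0],[0,0,0]]]}'
python3 - <<'E'
from h import *
from scipy.spatial.transform import Rotation as R
s=monitor.read_state(); y=R.from_quat(s["eef_rot"]).as_matrix(); print(y.round(3).tolist(),np.degrees(np.arctan2(y[1,1],y[0,1]))); st()
E
```

```text
time: 1.13
ee_pos: [0.3607, -0.4106, 0.2226]
eef_rot: [0.79, 0.613, -0.0, 0.0]
ft_force: [1.2, 0.8, -0.0]
width: 0.0502
grip_force: 0.0
time: 1.97
ee_pos: [0.4432, -0.2621, 0.2226]
eef_rot: [0.465, 0.886, -0.0, 0.0]
ft_force: [0.1, -1.2, -0.2]
width: 0.0502
grip_force: 0.0
time: 2.55
ee_pos: [0.4844, -0.188, 0.2226]
eef_rot: [0.268, 0.963, 0.0, 0.0]
ft_force: [-0.8, -0.3, 0.6]
width: 0.0498
grip_force: 0.0
[[-0.857, 0.516, 0.0], [0.516, 0.857, 0.0], [-0.0, 0.0, -1.0]] 58.93155573248965
{'time': 2.55, 'ee_pos': [0.4844, -0.188, 0.2226], 'eef_rot': [0.2678, 0.9635, 0.0001, 0.0], 'ft_force': [-0.783, -0.3197, 0.5559], 'torque': [0.0803, -0.1134, -0.021], 'width': 0.0498, 'grip_force': 0.0, 'joint_positions': [0.7882, 0.1394, -0.5488, 1.7129, 0.075, 1.3102, 1.2529]}
```

```bash
python3 -m crank '{"steps":[[[0.02,-0.02,-0.96],[0,0,0]],[[0,0,-1],[0,0,0]],[[0,0,-1],[0,0,0]],[[0,0,-1],[0,0,0]],[[0,0,-0.8],[0,0,0]],[[0,0,-0.6],[0,0,0]],[[0,0,-0.5],[0,0,0]],[[0,0,0],[0,0,0]]]}'
python3 -m crank '{"steps":[[[0,0,0],[0,0,0]],[[0,0,0],[0,0,0]],[[0,0,0],[0,0,0]],[[0,0,0],[0,0,0]],[[0,0,0],[0,0,0]]]}' 0 15
python3 -c "
from h import *
st()"
```

```text
time: 3.22
ee_pos: [0.4829, -0.1896, 0.0737]
eef_rot: [0.269, 0.963, 0.0, -0.002]
ft_force: [0.0, 0.2, 0.0]
width: 0.0498
grip_force: 0.0
time: 3.63
ee_pos: [0.4851, -0.1893, 0.0768]
eef_rot: [0.268, 0.963, -0.0, 0.001]
ft_force: [-1.0, -0.0, -0.1]
width: 0.0242
grip_force: 0.0
{'time': 3.6333, 'ee_pos': [0.4851, -0.1893, 0.0768], 'eef_rot': [0.2681, 0.9634, -0.0001, 0.0006], 'ft_force': [-0.9897, -0.0149, -0.0789], 'torque': [0.0717, -0.1155, 0.0166], 'width': 0.0242, 'grip_force': 0.0, 'joint_positions': [0.757, 0.2874, -0.5341, 1.8787, 0.1706, 1.0191, 1.1791]}
```

```bash
python3 -m crank '{"steps":[[[0,0,0],[0,0,0]],[[0,0,0],[0,0,0]],[[0,0,0],[0,0,0]],[[0,0,0],[0,0,0]]]}' 0 15
python3 -c "
from h import *
st()"
```

```text
time: 3.97
ee_pos: [0.485, -0.1891, 0.0763]
eef_rot: [0.268, 0.963, 0.0, 0.0]
ft_force: [-0.3, 0.3, 2.5]
width: 0.0172
grip_force: 15.0
{'time': 3.9667, 'ee_pos': [0.485, -0.1891, 0.0763], 'eef_rot': [0.2681, 0.9634, 0.0, 0.0003], 'ft_force': [-0.3044, 0.2564, 2.479], 'torque': [0.2381, -0.1869, 0.0511], 'width': 0.0172, 'grip_force': 14.9911, 'joint_positions': [0.7568, 0.2881, -0.5341, 1.8789, 0.1707, 1.0189, 1.179]}
```

```bash
python3 -m crank '{"steps":[[[0,0,0],[0,0,-0.6]],[[0,0,0],[0,0,-0.8]],[[0,0,0],[0,0,-0.8]],[[0,0,0],[0,0,-0.8]],[[0,0,0],[0,0,-0.8]],[[0,0,0],[0,0,-0.8]]]}' 0 20
python3 -c "
from m import *
st()
meas('turn1')"
```

```text
time: 4.47
ee_pos: [0.4851, -0.189, 0.0764]
eef_rot: [0.456, 0.89, 0.0, 0.0]
ft_force: [1.0, -0.1, 2.5]
width: 0.0177
grip_force: 20.0
{'time': 4.4667, 'ee_pos': [0.4851, -0.189, 0.0764], 'eef_rot': [0.4562, 0.8899, 0.0002, 0.0004], 'ft_force': [0.9716, -0.0626, 2.5428], 'torque': [0.2554, -0.3877, 0.0704], 'width': 0.0177, 'grip_force': 19.9972, 'joint_positions': [0.7074, 0.2793, -0.4773, 1.8813, 0.1494, 1.015, 0.7901]}
```

View pics/turn1.png

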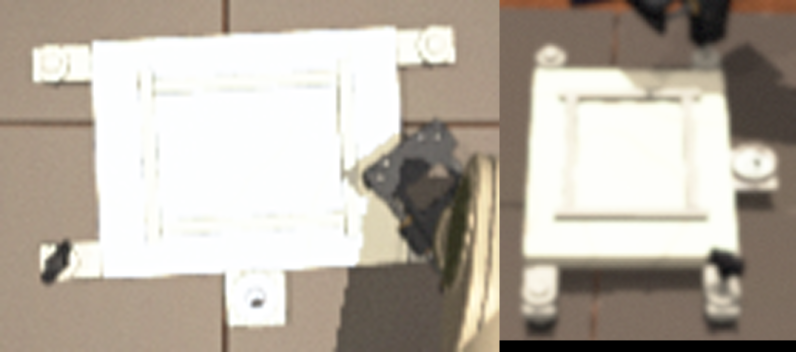

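The gripper covers the right knob; the left knob and ball are visible and unmoved. The 0.07 N m wrist moment fits a screw that is turning. I continue and will check the wing angle after release.

```bash
python3 -m crank '{"steps":[[[0.002,0,0],[0,0,-1]],[[0.002,0,0],[0,0,-1]],[[0.002,0,0],[0,0,-1]],[[0.002,0,0],[0,0,-1]],[[0.002,0,0],[0,0,-1]],[[0.002,0,0],[0,0,-1]],[[0.002,0,0],[0,0,-1]],[[0.002,0,0],[0,0,-1]],[[0.002,0,0],[0,0,-1]],[[0.002,0,0],[0,0,-1]]]}' 0 20
python3 -c "
from m import *
st()"
python3 -m crank '{"steps":[[[0.002,0,0],[0,0,-1]],[[0.002,0,0],[0,0,-1]],[[0.002,0,0],[0,0,-1]],[[0.002,0,0],[0,0,-1]],[[0.002,0,0],[0,0,-1]],[[0.002,0,0],[0,0,-1]],[[0.002,0,0],[0,0,-1]],[[0.002,0,0],[0,0,-1]],[[0.002,0,0],[0,0,-1]],[[0.002,0,0],[0,0,-1]]]}'
python3 -c "
from m import *
st()"
python3 -m crank '{"steps":[[[0.002,0,0],[0,0,-1]],[[0.002,0,0],[0,0,-1]],[[0.002,0,0],[0,0,-1]],[[0.002,0,0],[0,0,-1]],[[0.002,0,0],[0,0,-1]],[[0,0,0],[0,0,0]],[[0,0,0],[0,0,0]]]}'
python3 -c "
from m import *
st()"
```

```text
time: 5.4
ee_pos: [0.4852, -0.1889, 0.0761]
eef_rot: [0.789, 0.615, 0.0, -0.0]
ft_force: [0.6, 0.3, 1.8]
width: 0.0172
grip_force: 20.0
{'time': 5.4, 'ee_pos': [0.4852, -0.1889, 0.0761], 'eef_rot': [0.7889, 0.6145, 0.0001, -0.0], 'ft_force': [0.5944, 0.3096, 1.7872], 'torque': [0.2716, -0.2675, 0.0937], 'width': 0.0172, 'grip_force': 19.9551, 'joint_positions': [0.6044, 0.2655, -0.3606, 1.886, 0.1094, 1.0091, -0.0502]}
time: 6.23
ee_pos: [0.4854, -0.1886, 0.0758]
eef_rot: [0.975, 0.224, -0.0, -0.0]
ft_force: [0.5, 0.9, 0.5]
width: 0.0178
grip_force: 20.0
{'time': 6.2333, 'ee_pos': [0.4854, -0.1886, 0.0758], 'eef_rot': [0.9747, 0.2237, -0.0003, -0.0004], 'ft_force': [0.4807, 0.9137, 0.5349], 'torque': [0.4693, -0.0009, 0.0306], 'width': 0.0178, 'grip_force': 19.967, 'joint_positions': [0.5054, 0.2558, -0.2495, 1.8906, 0.0737, 1.005, -0.8956]}
time: 6.82
ee_pos: [0.4856, -0.1884, 0.0757]
eef_rot: [1.0, 0.01, -0.001, -0.0]
ft_force: [-1.2, 4.6, -0.1]
width: 0.0175
grip_force: 20.0
{'time': 6.8167, 'ee_pos': [0.4856, -0.1884, 0.0757], 'eef_rot': [0.9999, 0.0103, -0.0005, -0.0004], 'ft_force': [-1.1715, 4.5765, -0.0562], 'torque': [0.8666, 0.2461, -0.0398], 'width': 0.0175, 'grip_force': 19.9859, 'joint_positions': [0.4572, 0.2522, -0.1958, 1.8926, 0.0571, 1.0034, -1.3135]}
```

```bash
python3 -m crank '{"steps":[[[0,0,0],[0,0,0]],[[0,0,0],[0,0,0]],[[0,0,0],[0,0,0]],[[0,0,0.2],[0,0,0]],[[0,0,0.6],[0,0,0]],[[0,0,0.8],[0,0,0]],[[0,0,0.8],[0,0,0]]]}' 50 20
python3 -m crank '{"steps":[[[-0.02,0.436,0],[0,0,1]],[[-0.02,0.436,0],[0,0,1]],[[-0.02,0.436,0],[0,0,1]],[[-0.02,0.436,0],[0,0,1]],[[-0.02,0.436,0],[0,0,1]],[[-0.02,0.436,0],[0,0,1]],[[-0.02,0.436,0],[0,0,1]],[[-0.02,0.436,0],[0,0,1]],[[-0.02,0.436,0],[0,0,1]],[[-0.02,0.436,0],[0,0,1]]]}'
python3 -m crank '{"steps":[[[-0.02,0.436,0],[0,0,1]],[[-0.02,0.436,0],[0,0,1]],[[-0.02,0.436,0],[0,0,1]],[[-0.02,0.436,0],[0,0,1]],[[-0.02,0.436,0],[0,0,1]],[[-0.02,0.436,0],[0,0,1]],[[-0.02,0.436,0],[0,0,1]],[[-0.02,0.436,0],[0,0,1]],[[-0.02,0.436,0],[0,0,1]],[[-0.02,0.436,0],[0,0,1]]]}'
python3 -m crank '{"steps":[[[-0.02,0.436,0],[0,0,1]],[[-0.02,0.436,0],[0,0,1]],[[-0.02,0.436,0],[0,0,1]],[[-0.02,0.436,0],[0,0,1]],[[-0.02,0.436,0],[0,0,1]],[[-0.02,0.436,0],[0,0,1]],[[-0.02,0.436,0],[0,0,1]],[[-0.02,0.436,0],[0,0,1]],[[-0.02,0.436,0],[0,0,1]],[[-0.02,0.436,0],[0,0,1]]]}'
python3 - <<'E'
from m import *
T,S=meas("tr1"); st()
print(*[np.round(x,3).tolist() for x in knob(T,(376,214,398,238),80)])
print(T["pixels"][234:247,327:342].mean(2).astype(int))
E
```

```text
time: 7.4
ee_pos: [0.4857, -0.1892, 0.1369]
eef_rot: [1.0, 0.008, -0.0, 0.0]
ft_force: [0.5, -0.4, 0.2]
width: 0.0489
grip_force: 0.0
time: 8.23
ee_pos: [0.4811, -0.0799, 0.1366]
eef_rot: [0.902, 0.432, 0.0, 0.0]
ft_force: [-0.4, 0.4, 0.1]
width: 0.0499
grip_force: 0.0
time: 9.07
ee_pos: [0.4761, 0.0292, 0.1366]
eef_rot: [0.635, 0.773, 0.0, 0.0]
ft_force: [-0.2, -0.1, -0.0]
width: 0.05
grip_force: 0.0
time: 9.9
ee_pos: [0.4712, 0.1382, 0.1366]
eef_rot: [0.249, 0.969, 0.0, 0.0]
ft_force: [0.1, -0.1, -0.1]
width: 0.0499
grip_force: 0.0
{'time': 10.0, 'ee_pos': [0.4709, 0.1394, 0.1366], 'eef_rot': [0.2491, 0.9685, 0.0004, 0.0003], 'ft_force': [-0.9459, 0.2294, 0.7602], 'torque': [0.0284, -0.1254, -0.0098], 'width': 0.0503, 'grip_force': 0.0, 'joint_positions': [0.2302, 0.1619, -0.6549, 1.8876, 0.1085, 1.1265, 0.6023]}
[0.486, -0.188] 7.406 [0.487, -0.186] [12.287, 30.618] 31
[[253 250 244 240 251 252 250 250 252 251 248 248 252 254 229]
 [252 243 244 252 253 254 254 254 254 253 250 248 249 253 245]
 [243 240 252 254 254 254 254 254 254 254 254 252 242 253 247]
 [235 250 254 254 254 244 248 245 244 254 254 253 248 252 246]
 [248 253 254 254 250 221 241 234 237 247 254 254 253 251 245]
 [252 253 254 255 234 231 237 242 255 232 254 254 254 250 252]
 [253 254 254 255 201 190 126 154 251 224 254 254 253 248 255]
 [252 254 254 255 235 165 109 134 227 229 254 254 253 247 255]
 [245 249 254 254 255 241 203 189 244 251 254 253 248 248 255]
 [245 245 253 254 255 255 252 247 255 254 254 253 239 251 255]
 [254 245 252 253 253 254 254 254 254 254 254 251 244 253 255]
 [254 246 249 253 249 254 254 254 254 251 253 246 248 253 254]
 [255 253 253 253 246 254 254 254 254 245 250 244 248 252 252]]
```

View pics/tr1.png

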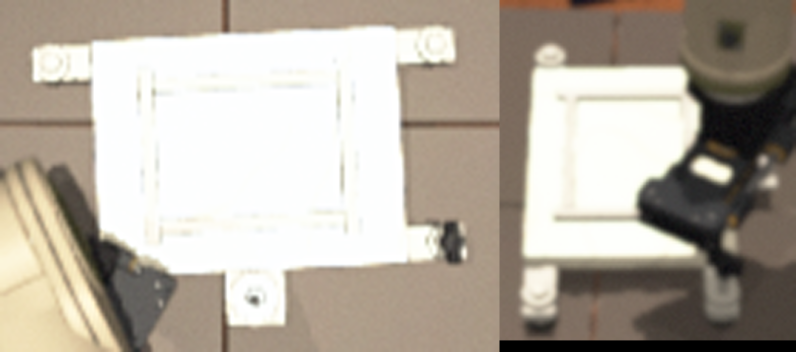

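The right wing now points at about 5°, so it turned by about 150°. The ball moved from about (334,241.5) to (333.2,240.6), left and away from the robot. Now the left knob.

```bash
python3 -m crank '{"steps":[[[-0.03,-0.03,-0.6],[0,0,0]],[[0,0,-0.8],[0,0,0]],[[0,0,-0.7],[0,0,0]],[[0,0,-0.3],[0,0,0]],[[0,0,0],[0,0,0]],[[0,0,0],[0,0,0]]]}' 50 20
python3 -m crank '{"steps":[[[0,0,0],[0,0,0]],[[0,0,0],[0,0,0]],[[0,0,0],[0,0,0]],[[0,0,0],[0,0,0]],[[0,0,0],[0,0,0]],[[0,0,0],[0,0,0]],[[0,0,0],[0,0,0]],[[0,0,0],[0,0,0]]]}' 0 20
python3 -c "
from m import *
st()"
```

```text
time: 10.5
ee_pos: [0.4704, 0.1368, 0.0765]
eef_rot: [0.252, 0.968, 0.0, -0.0]
ft_force: [0.4, -0.0, -0.5]
width: 0.0501
grip_force: 0.0
time: 11.17
ee_pos: [0.471, 0.1387, 0.0766]
eef_rot: [0.251, 0.968, 0.001, 0.001]
ft_force: [2.8, 4.3, -1.3]
width: 0.0172
grip_force: 20.0
{'time': 11.1667, 'ee_pos': [0.471, 0.1387, 0.0766], 'eef_rot': [0.2508, 0.968, 0.0013, 0.0008], 'ft_force': [2.8084, 4.3437, -1.3034], 'torque': [1.1551, -0.6786, 0.0364], 'width': 0.0172, 'grip_force': 19.9924, 'joint_positions': [0.2084, 0.2396, -0.643, 1.9488, 0.1682, 1.0033, 0.5525]}
```

```bash
python3 -m crank '{"steps":[[[0.01,0.02,0],[0,0,-0.5]],[[0.01,0.01,0],[0,0,-1]],[[0.002,0,0],[0,0,-1]],[[0.002,0,0],[0,0,-1]],[[0.002,0,0],[0,0,-1]],[[0.002,0,0],[0,0,-1]],[[0.002,0,0],[0,0,-1]],[[0.002,0,0],[0,0,-1]],[[0.002,0,0],[0,0,-1]],[[0.002,0,0],[0,0,-1]]]}' 0 20
python3 -m crank '{"steps":[[[0.002,0,0],[0,0,-1]],[[0.002,0,0],[0,0,-1]],[[0.002,0,0],[0,0,-1]],[[0.002,0,0],[0,0,-1]],[[0.002,0,0],[0,0,-1]],[[0.002,0,0],[0,0,-1]],[[0.002,0,0],[0,0,-1]],[[0.002,0,0],[0,0,-1]],[[0.002,0,0],[0,0,-1]],[[0.002,0,0],[0,0,-1]]]}'
python3 -m crank '{"steps":[[[0.002,0,0],[0,0,-1]],[[0.002,0,0],[0,0,-1]],[[0.002,0,0],[0,0,-1]],[[0.002,0,0],[0,0,-1]],[[0.002,0,0],[0,0,-1]],[[0.002,0,0],[0,0,-1]],[[0.002,0,0],[0,0,-1]],[[0.002,0,0],[0,0,-1]],[[0,0,0],[0,0,-1]],[[0,0,0],[0,0,-0.5]]]}'
python3 -c "
from m import *
st()"
python3 -m crank '{"steps":[[[0,0,0],[0,0,0]],[[0,0,0],[0,0,0]],[[0,0,0],[0,0,0]],[[0,0,0.2],[0,0,0]],[[0,0,0.6],[0,0,0]],[[0,0,0.8],[0,0,0]],[[0,0,0.8],[0,0,0]]]}' 50 20
```

```text
time: 12.0
ee_pos: [0.4699, 0.1374, 0.076]
eef_rot: [0.621, 0.783, -0.001, -0.001]
ft_force: [-6.6, -2.1, 7.1]
width: 0.0175
grip_force: 20.0
time: 12.83
ee_pos: [0.4683, 0.1378, 0.0755]
eef_rot: [0.894, 0.448, -0.003, -0.001]
ft_force: [-16.1, -1.4, 10.2]
width: 0.0174
grip_force: 20.0
time: 13.67
ee_pos: [0.4684, 0.1398, 0.0755]
eef_rot: [0.999, 0.05, -0.003, -0.0]
ft_force: [-15.9, 6.0, 6.8]
width: 0.0175
grip_force: 20.0
{'time': 13.6667, 'ee_pos': [0.4684, 0.1398, 0.0755], 'eef_rot': [0.9987, 0.0502, -0.0033, -0.0005], 'ft_force': [-15.8786, 5.973, 6.7869], 'torque': [1.4787, 3.3854, 0.1251], 'width': 0.0175, 'grip_force': 20.0147, 'joint_positions': [-0.0615, 0.2039, -0.3481, 1.9604, 0.0786, 0.9965, -1.9165]}
time: 14.25
ee_pos: [0.4719, 0.1376, 0.137]
eef_rot: [0.999, 0.051, -0.0, 0.0]
ft_force: [0.6, 0.8, 0.1]
width: 0.0489
grip_force: 0.0
```

```bash
python3 -m crank '{"steps":[[[0.678,-0.156,0],[0,0,1]],[[0.678,-0.156,0],[0,0,1]],[[0.678,-0.156,0],[0,0,1]],[[0.678,-0.156,0],[0,0,1]],[[0.678,-0.156,-0.3],[0,0,1]],[[0.678,-0.156,-0.3],[0,0,1]],[[0.678,-0.156,-0.3],[0,0,1]],[[0.678,-0.156,-0.3],[0,0,1]],[[0.678,-0.156,-0.3],[0,0,1]],[[0.678,-0.156,-0.3],[0,0,1]]]}' 0 20
python3 -m crank '{"steps":[[[0,0,-0.1],[0,0,0]],[[0,0,-0.1],[0,0,0]],[[0,0,0],[0,0,0]],[[0,0,0],[0,0,0]]]}'
python3 - <<'E'
from m import *
T,S=meas("tr2"); st()
for b in((270,220,292,242),(376,214,398,238)): print(*[np.round(x,3).tolist() for x in knob(T,b,80)])
print(T["pixels"][234:247,327:342].mean(2).astype(int))
print(S["pixels"][190:202,340:356].mean(2).astype(int))
E
```

```text
time: 15.08
ee_pos: [0.6426, 0.0982, 0.0911]
eef_rot: [0.882, 0.47, 0.0, 0.0]
ft_force: [0.6, 0.0, 0.0]
width: 0.0007
grip_force: 0.0
time: 15.42
ee_pos: [0.641, 0.0993, 0.0865]
eef_rot: [0.884, 0.468, 0.0, -0.0]
ft_force: [-0.7, -0.6, 0.3]
width: 0.0007
grip_force: 0.0
{'time': 15.5167, 'ee_pos': [0.6413, 0.0993, 0.0869], 'eef_rot': [0.8834, 0.4686, 0.0004, 0.0002], 'ft_force': [0.1574, 0.2149, 0.1907], 'torque': [-0.0236, -0.0647, -0.0014], 'width': 0.0006, 'grip_force': 0.0, 'joint_positions': [0.0543, 0.512, -0.3721, 1.5307, 0.198, 1.1353, -0.9532]}
[0.471, 0.138] 0.321 [0.471, 0.137] [30.552, 9.184] 29
[0.488, -0.189] 0.854 [0.488, -0.189] [12.289, 27.583] 27
[[191 188 182 178 171 161 150 136 168 253 252 251 252 253 255]
 [192 191 186 179 173 163 154 142 154 253 255 252 251 253 255]
 [195 193 187 180 174 167 156 147 139 210 255 254 247 252 255]
 [197 193 189 184 176 171 163 151 138 156 253 255 248 250 255]
 [196 195 190 184 181 175 163 155 146 142 230 255 254 246 249]
 [199 196 192 189 184 176 168 162 150 141 207 255 255 249 237]
 [199 196 193 190 183 177 171 166 152 141 162 254
[... 497 characters left out ...]
 248 248 247 243 235 206 148]
 [244 248 251 252 248 232 204 208 232 248 252 251 249 241 218 161]
 [246 250 252 251 245 221 176 178 217 244 252 253 251 246 222 166]
 [242 248 251 251 244 227 198 200 226 243 251 253 252 245 216 156]
 [228 237 248 250 246 238 228 228 236 245 250 251 248 233 191 136]
 [209 206 231 243 245 243 241 238 240 243 244 239 225 196 155 120]
 [198 169 187 213 226 234 233 228 226 223 215 196 172 156 138 119]
 [200 171 154 161 177 191 192 184 175 168 159 149 143 141 138 125]
 [212 202 179 161 149 147 146 142 139 136 132 137 145 151 144 127]
 [216 217 206 184 158 143 137 134 135 136 137 142 150 152 147 131]
 [200 199 190 175 153 138 133 133 132 130 134 134 138 141 138 128]]
```

View pics/tr2.png

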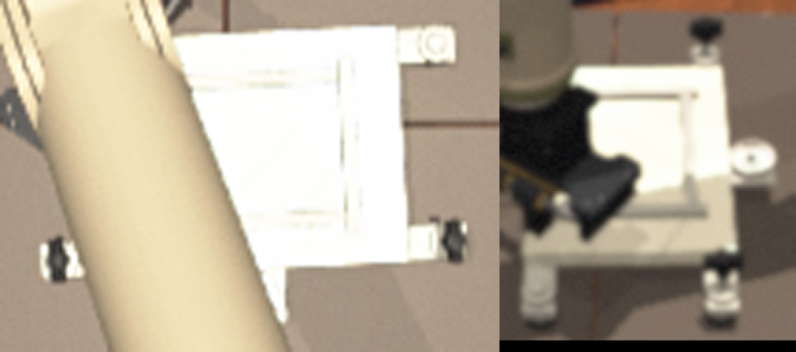

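Both wings are at 0–1°, turned about 150° each. In the side view the ball moved from (348.6,194.6) to (346.6,193), away from the robot. Now I press the far left corner.

```bash
python3 -m crank '{"steps":[[[0,0,-0.25],[0,0,0]],[[0,0,-0.2],[0,0,0]],[[0,0,-0.1],[0,0,0]],[[0,0,0],[0,0,0]],[[0,0,0],[0,0,0]]]}'
python3 -m crank '{"steps":[[[0,0,-0.04],[0,0,0]],[[0,0,-0.04],[0,0,0]],[[0,0,0],[0,0,0]],[[0,0,0],[0,0,0]]]}'
python3 -m crank '{"steps":[[[0,0,-0.04],[0,0,0]],[[0,0,0],[0,0,0]],[[0,0,0],[0,0,0]]]}'
```

```text
time: 15.93
ee_pos: [0.6413, 0.0989, 0.072]
eef_rot: [0.883, 0.469, -0.0, -0.0]
ft_force: [0.4, 0.7, -0.2]
width: 0.0006
grip_force: 0.0
time: 16.27
ee_pos: [0.6415, 0.0989, 0.0703]
eef_rot: [0.883, 0.469, 0.0, 0.0]
ft_force: [0.3, 0.6, 0.1]
width: 0.0007
grip_force: 0.0
time: 16.52
ee_pos: [0.6415, 0.0989, 0.0693]
eef_rot: [0.883, 0.469, 0.0, 0.0]
ft_force: [0.8, 0.4, 0.1]
width: 0.0002
grip_force: 0.0
```

```bash
for i in 1 2 3; do python3 -m crank '{"steps":[[[0,0,-0.03],[0,0,0]],[[0,0,0],[0,0,0]]]}' | grep -E "ee_pos|ft_f"; done
```

```text
ee_pos: [0.6416, 0.099, 0.0687]
ft_force: [-0.7, 0.2, 2.1]
ee_pos: [0.6418, 0.0991, 0.0683]
ft_force: [-1.3, 0.8, 4.4]
ee_pos: [0.6419, 0.0991, 0.0681]
ft_force: [-2.3, -0.3, 8.1]
```

```bash
python3 -m crank '{"steps":[[[0,0,-0.03],[0,0,0]],[[0,0,0],[0,0,0]],[[0,0,0],[0,0,0]]]}' | grep -E "ee_pos|ft_f"; for i in 1 2 ; do python3 -m crank '{"steps":[[[0,0,0.05],[0,0,0]],[[0,0,0],[0,0,0]],[[0,0,0],[0,0,0]]]}' | grep -E "ee_pos|ft_f"; done
python3 -m crank '{"steps":[[[0,0,0.04],[0,0,0]],[[0,0,0.2],[0,0,0]],[[0,0,0.4],[0,0,0]],[[0.05,-0.9,0],[0,0,0]],[[0.05,-0.9,0],[0,0,0]],[[0.05,-0.9,0],[0,0,0]],[[0.05,-0.9,0],[0,0,0]],[[0.05,-0.9,0],[0,0,0]],[[0.05,-0.9,0],[0,0,0]],[[0.05,-0.9,0],[0,0,0]]]}' | head -3
python3 -m crank '{"steps":[[[0.05,-0.9,0],[0,0,0]],[[0.05,-0.9,0],[0,0,0]],[[0.05,-0.9,-0.2],[0,0,0]],[[0,0,-0.28],[0,0,0]],[[0,0,0],[0,0,0]],[[0,0,0],[0,0,0]]]}'
```

```text
ee_pos: [0.642, 0.0992, 0.0679]
ft_force: [-4.4, -0.9, 11.5]
ee_pos: [0.6419, 0.0991, 0.0682]
ft_force: [-2.1, 1.0, 6.8]
ee_pos: [0.6416, 0.099, 0.0688]
ft_force: [0.5, 0.4, 2.7]
time: 18.6
ee_pos: [0.6504, -0.0597, 0.0857]
eef_rot: [0.883, 0.469, 0.0, 0.0]
time: 19.1
ee_pos: [0.6538, -0.1252, 0.073]
eef_rot: [0.883, 0.469, -0.0, -0.0]
ft_force: [-0.3, 1.1, 0.3]
width: 0.0006
grip_force: 0.0
```

```bash
python3 -m crank '{"steps":[[[0,-0.2,-0.1],[0,0,0]],[[0,0,0],[0,0,0]],[[0,0,0],[0,0,0]]]}'| grep -E "ee_pos|ft_f"; for i in 1 2 3 4 5 6; do python3 -m crank '{"steps":[[[0,0,-0.03],[0,0,0]],[[0,0,0],[0,0,0]],[[0,0,0],[0,0,0]]]}' | grep -E "ee_pos|ft_f"; done
```

```text
ee_pos: [0.6541, -0.1307, 0.0706]
ft_force: [0.6, 0.1, 0.3]
ee_pos: [0.654, -0.1307, 0.0696]
ft_force: [0.3, 0.1, 0.1]
ee_pos: [0.6539, -0.131, 0.0687]
ft_force: [-0.6, 0.1, -0.6]
ee_pos: [0.6539, -0.1311, 0.068]
ft_force: [-0.5, -0.8, -0.1]
ee_pos: [0.6541, -0.1311, 0.0677]
ft_force: [-1.0, 0.1, 5.3]
ee_pos: [0.6543, -0.131, 0.0675]
ft_force: [-2.0, 1.2, 9.1]
ee_pos: [0.6544, -0.131, 0.0673]
ft_force: [-4.4, 0.9, 13.4]
```

The far right corner is firm (0.05 mm/N, the baseline). The far left corner gave about 0.5 mm extra, so the far left foot hangs by about 0.5 mm and the near right foot has to go down, or the near left up, by about 1.4 mm. To choose, I touch the near right slab corner and measure the pitch.

```bash
python3 -m crank '{"steps":[[[0,0,0.3],[0,0,0]],[[-0.2,0,0.6],[0,0,0]],[[-0.85,-0.05,0],[0,0,0]],[[-0.85,-0.05,0],[0,0,0]],[[-0.85,-0.05,0],[0,0,0]],[[-0.85,-0.05,0],[0,0,0]],[[-0.85,-0.05,0],[0,0,0]],[[-0.85,-0.05,0],[0,0,0]],[[-0.85,-0.05,0],[0,0,0]],[[-0.7,0,0],[0,0,0]]]}'
python3 -m crank '{"steps":[[[0,0,-0.3],[0,0,0]],[[0,0,-0.25],[0,0,0]],[[0,0,0],[0,0,0]],[[0,0,0],[0,0,0]]]}'|grep -E "ee_pos|ft_f"
for i in 1 2 3 4; do python3 -m crank '{"steps":[[[0,0,-0.04],[0,0,0]],[[0,0,0],[0,0,0]],[[0,0,0],[0,0,0]]]}' | grep -E "ee_pos|ft_f"; done
python3 - <<'E'
from m import *
T,S=meas("nr")
for b in((270,220,292,242),): print(*[np.round(x,3).tolist() for x in knob(T,b,80)])
print(T["pixels"][232:250,326:344].mean(2).astype(int))
print(S["pixels"][188:202,340:358].mean(2).astype(int))
E
```

```text
time: 21.68
ee_pos: [0.4812, -0.1402, 0.089]
eef_rot: [0.884, 0.468, -0.0, 0.0]
ft_force: [1.2, 0.2, 1.2]
width: 0.0006
grip_force: 0.0
ee_pos: [0.4832, -0.1395, 0.0744]
ft_force: [0.3, -0.2, -0.5]
ee_pos: [0.4831, -0.1397, 0.0736]
ft_force: [-0.1, -1.1, -0.3]
ee_pos: [0.4828, -0.1398, 0.0725]
ft_force: [0.1, 0.0, 0.1]
ee_pos: [0.4827, -0.1398, 0.0715]
ft_force: [-0.8, 0.0, -0.4]
ee_pos: [0.4827, -0.1398, 0.0705]
ft_force: [-0.8, -0.2, 0.6]
[0.472, 0.138] 0.801 [0.471, 0.138] [30.55, 12.243] 28
[[253 251 250 252 252 251 248 251 249 250 249 253 251 250 250 249 207 189]
 [246 246 245 248 248 247 239 235 232 239 240 252 252 253 254 255 172 145]
 [252 254 252 248 252 253 253 250 250 252 252 252 252 253 254 255 173 147]
 [244 254 247 246 253 254 254 254 254 254 254 253 253 252 254 255 172 142]
 [237 248 243 253 254 254 254 254 255 254 254 254 253 250 254 255 172 116]
 [226 234 253 254 254 254 253 250 253 249 254 254 254 250 253 255 158  80]
 [201 245 255 254 254 254 239 222 210 197 241 255 254 254 251 255 130  69]
 [176 251 255 254 254 253 231 197 136 157 219 255 254 254 253 254 114  67]

[... 1101 characters left out ...]
247 238 211 143  86  65]
 [246 250 252 251 244 219 174 174 213 241 251 252 251 244 215 148  88  66]
 [241 247 251 250 241 224 192 194 222 240 250 252 251 243 208 138  81  66]
 [224 233 246 248 244 236 225 225 235 243 250 251 248 233 183 114  76  67]
 [203 202 227 240 242 241 239 239 242 245 247 245 236 207 152  99  70  66]
 [198 166 181 207 223 232 236 237 236 236 229 218 201 175 148 108  81  77]
 [213 168 154 158 174 191 201 203 203 193 179 169 173 184 178 139 103  93]
 [228 202 176 159 152 152 154 154 152 148 150 165 196 215 207 162 118 105]
 [235 220 206 187 168 155 147 146 144 145 162 187 212 222 209 163 124 108]
 [229 211 200 190 172 162 158 154 151 150 158 176 193 198 183 148 119 109]]
```

```bash
for i in 1 2 3 4 5; do python3 -m crank '{"steps":[[[0,0,-0.03],[0,0,0]],[[0,0,0],[0,0,0]],[[0,0,0],[0,0,0]]]}' | grep -E "ee_pos|ft_f"; done
```

```text
ee_pos: [0.4827, -0.1398, 0.0698]
ft_force: [0.5, 0.1, 0.3]
ee_pos: [0.4827, -0.1398, 0.069]
ft_force: [0.7, -0.2, 0.4]
ee_pos: [0.4827, -0.1398, 0.0683]
ft_force: [-0.2, -0.2, -0.4]
ee_pos: [0.4827, -0.1399, 0.0679]
ft_force: [-3.0, 0.3, 6.1]
ee_pos: [0.4827, -0.1399, 0.0677]
ft_force: [-5.6, 1.2, 12.0]
```

Near right is at about 0.0681 and far right at about 0.0679, so the pitch is level already. I turn the right knob a further 45° or so clockwise (1.5 mm).

```bash
python3 -m crank '{"steps":[[[0,0,0.6],[0,0,-0.2]],[[0,0,1],[0,0,-1]],[[0,0,1],[0,0,-1]],[[0.03,-0.33,0],[0,0,-1]],[[0.03,-0.33,0],[0,0,-1]],[[0.03,-0.33,0],[0,0,-1]],[[0.03,-0.33,0],[0,0,-1]],[[0.03,-0.33,0],[0,0,-1]],[[0.03,-0.33,0],[0,0,-1]],[[0,0,0],[0,0,-1]]]}' 50 20
python3 -m crank '{"steps":[[[0,0,0],[0,0,-1]],[[0,0,0],[0,0,-1]],[[0,0,0],[0,0,0]]]}'
python3 -c "
from m import *
T,S=meas(); st(); print(knob(T,(270,220,292,242),80)); print(knob(T,(376,214,398,238),80))"
```

```text
time: 25.2
ee_pos: [0.487, -0.1911, 0.1317]
eef_rot: [0.997, 0.083, -0.0, 0.0]
ft_force: [-0.1, -0.3, -0.3]
width: 0.0491
grip_force: 0.0
time: 25.45
ee_pos: [0.4872, -0.1894, 0.1317]
eef_rot: [1.0, -0.003, -0.0, 0.0]
ft_force: [-0.2, -0.2, -0.1]
width: 0.0501
grip_force: 0.0
{'time': 25.55, 'ee_pos': [0.4872, -0.1893, 0.1318], 'eef_rot': [1.0, 0.0007, -0.0, 0.0001], 'ft_force': [-0.2585, 0.7866, 0.6638], 'torque': [0.0439, 0.0155, -0.0225], 'width': 0.0498, 'grip_force': 0.0, 'joint_positions': [0.4687, 0.1913, -0.2053, 1.8359, 0.0432, 1.1188, -1.3213]}
(array([0.47064277, 0.13756941]), np.float64(1.7995367988718556), array([0.47143961, 0.13695003]), array([30.56542015,  9.18372917]), 27)
(array([ 0.48727836, -0.17870482]), np.float64(161.47493194237475), array([ 0.48545911, -0.18455594]), array([58.45113754, 70.69104767]), 352)
```

Down 55.7 mm, grip, turn.

```bash
python3 -m crank '{"steps":[[[0,0,-0.6],[0,0,0]],[[0,0,-0.8],[0,0,0]],[[0,0,-0.53],[0,0,0]],[[0,0,-0.3],[0,0,0]],[[0,0,0],[0,0,0]],[[0,0,0],[0,0,0]]]}' 50 20
python3 -m crank '{"steps":[[[0,0,0],[0,0,0]],[[0,0,0],[0,0,0]],[[0,0,0],[0,0,0]],[[0,0,0],[0,0,0]],[[0,0,0],[0,0,0]],[[0,0,0],[0,0,0]],[[0,0,0],[0,0,0]],[[0,0,0],[0,0,0]]]}' 0 20
python3 -c "
from m import *
st()"
```

```text
time: 26.05
ee_pos: [0.4874, -0.1893, 0.0763]
eef_rot: [1.0, -0.0, -0.0, -0.0]
ft_force: [0.3, -0.1, 0.6]
width: 0.0502
grip_force: 0.0
time: 26.72
ee_pos: [0.4873, -0.1894, 0.0762]
eef_rot: [1.0, -0.001, 0.0, 0.0]
ft_force: [0.5, -0.5, 0.7]
width: 0.0169
grip_force: 20.0
{'time': 26.7167, 'ee_pos': [0.4873, -0.1894, 0.0762], 'eef_rot': [1.0, -0.0009, 0.0001, 0.0001], 'ft_force': [0.4801, -0.5158, 0.7472], 'torque': [0.0842, 0.0217, -0.0252], 'width': 0.0169, 'grip_force': 19.9982, 'joint_positions': [0.4642, 0.255, -0.2033, 1.8882, 0.0606, 1.0039, -1.3378]}
```

```bash
python3 -m crank '{"steps":[[[0,0,0],[0,0,-0.8]],[[0,0,0],[0,0,-1]],[[0,0,0],[0,0,-1]],[[0,0,0],[0,0,-1]],[[0,0,0],[0,0,-1]],[[0,0,0],[0,0,-1]],[[0,0,0],[0,0,-1]],[[0,0,0],[0,0,-1]],[[0,0,0],[0,0,-1]],[[0,0,0],[0,0,-0.3]]]}' 0 20
python3 -m crank '{"steps":[[[0,0,0],[0,0,0]],[[0,0,0],[0,0,0]],[[0,0,0],[0,0,0]],[[0,0,0],[0,0,0]],[[0,0,0.2],[0,0,0]],[[0,0,0.6],[0,0,0]],[[0,0,0.8],[0,0,0]],[[0,0,0.8],[0,0,0]]]}' 50 20 | head -4
python3 -m crank '{"steps":[[[0.48,0.885,0],[0,0,1]],[[0.48,0.885,0],[0,0,1]],[[0.48,0.885,0],[0,0,1]],[[0.48,0.885,0],[0,0,1]],[[0.48,0.885,0],[0,0,1]],[[0.48,0.885,0],[0,0,1]],[[0.48,0.885,0],[0,0,1]],[[0.48,0.885,0],[0,0,1]],[[0.48,0.885,0],[0,0,1]],[[0.48,0.885,0],[0,0,1]]]}' 0 20 | head -2
python3 -m crank '{"steps":[[[0.48,0.885,-0.5],[0,0,1]],[[0.48,0.885,-0.6],[0,0,1]],[[0.48,0.885,-0.6],[0,0,1]],[[0,0,-0.6],[0,0,0]],[[0,0,-0.15],[0,0,0]],[[0,0,0],[0,0,0]],[[0,0,0],[0,0,0]]]}'
```

```text
time: 27.55
ee_pos: [0.4875, -0.1894, 0.0761]
eef_rot: [0.921, -0.39, 0.0, 0.0]
ft_force: [1.8, -0.7, -1.4]
width: 0.0176
grip_force: 20.0
time: 28.22
ee_pos: [0.4869, -0.1892, 0.1369]
eef_rot: [0.922, -0.387, -0.0, 0.0]
ft_force: [0.5, 0.1, 0.0]
time: 29.05
ee_pos: [0.6077, 0.0329, 0.1365]
time: 29.63
ee_pos: [0.6434, 0.097, 0.0755]
eef_rot: [0.986, 0.168, 0.0, 0.0]
ft_force: [0.5, -0.3, 0.2]
width: 0.0006
grip_force: 0.0
```

```bash
python3 -m crank '{"steps":[[[0,0,-0.12],[0,0,0]],[[0,0,-0.1],[0,0,0]],[[0,0,0],[0,0,0]],[[0,0,0],[0,0,0]]]}'| grep -E "ee_pos|ft_f"; for i in 1 2 3 4 5 6; do python3 -m crank '{"steps":[[[0,0,-0.02],[0,0,0]],[[0,0,0],[0,0,0]],[[0,0,0],[0,0,0]]]}' | grep -E "ee_pos|ft_f"; done
```

```text
ee_pos: [0.6433, 0.098, 0.0697]
ft_force: [-0.4, -0.6, -0.1]
ee_pos: [0.6433, 0.0983, 0.0689]
ft_force: [0.5, 0.2, 0.5]
ee_pos: [0.6433, 0.0983, 0.0683]
ft_force: [0.0, 0.9, -0.7]
ee_pos: [0.6433, 0.0984, 0.0681]
ft_force: [-0.4, -0.5, 3.9]
ee_pos: [0.6434, 0.0984, 0.068]
ft_force: [-1.9, -0.9, 6.9]
ee_pos: [0.6435, 0.0984, 0.0679]
ft_force: [-3.9, -0.4, 9.8]
ee_pos: [0.6435, 0.0984, 0.0677]
ft_force: [-5.5, -2.0, 12.8]
```

Far left is now firm. Check far right.

```bash
python3 -m crank '{"steps":[[[0,0,0.3],[0,0,0]],[[0.05,-0.4,0.5],[0,0,0]],[[0.05,-0.98,0],[0,0,0]],[[0.05,-0.98,0],[0,0,0]],[[0.05,-0.98,0],[0,0,0]],[[0.05,-0.98,0],[0,0,0]],[[0.05,-0.98,0],[0,0,0]],[[0.05,-0.98,0],[0,0,0]],[[0.05,-0.98,0],[0,0,0]],[[0.05,-0.98,0],[0,0,0]]]}' | head -2
python3 -m crank '{"steps":[[[0,-0.9,-0.35],[0,0,0]],[[0,0,-0.3],[0,0,0]],[[0,0,-0.07],[0,0,0]],[[0,0,0],[0,0,0]],[[0,0,0],[0,0,0]]]}'| grep -E "ee_pos|ft_f"; for i in 1 2 3 4 5 6; do python3 -m crank '{"steps":[[[0,0,-0.02],[0,0,0]],[[0,0,0],[0,0,0]],[[0,0,0],[0,0,0]]]}' | grep -E "ee_pos|ft_f"; done
```

```text
time: 32.3
ee_pos: [0.6545, -0.11, 0.0871]
ee_pos: [0.6547, -0.1288, 0.0688]
ft_force: [-0.1, 0.4, 0.0]
ee_pos: [0.6547, -0.1293, 0.0681]
ft_force: [0.3, -0.5, 0.5]
ee_pos: [0.6547, -0.1296, 0.0678]
ft_force: [-1.1, 1.9, 4.0]
ee_pos: [0.6548, -0.1295, 0.0676]
ft_force: [-2.4, 2.9, 7.8]
ee_pos: [0.6548, -0.1295, 0.0675]
ft_force: [-3.8, 3.3, 9.8]
ee_pos: [0.6549, -0.1296, 0.0674]
ft_force: [-6.0, 3.4, 14.3]
ee_pos: [0.6549, -0.1296, 0.0673]
ft_force: [-7.3, 3.7, 17.5]
```

Both far corners are firm. I retreat and check the ball and the surroundings.

```bash
python3 -m crank '{"steps":[[[0,0,0.4],[0,0,0]],[[0,0,1],[0,0,0]],[[0,0,1],[0,0,0]],[[0,-0.5,1],[0,0,0]],[[-0.2,-1,1],[0,0,0]],[[-0.2,-1,1],[0,0,0]],[[-0.2,-1,0],[0,0,0]],[[-0.2,-1,0],[0,0,0]],[[-0.2,-1,0],[0,0,0]],[[-0.2,-1,0],[0,0,0]]]}' | head -2
python3 -m crank '{"steps":[[[0,0,0],[0,0,0]],[[0,0,0],[0,0,0]],[[0,0,0],[0,0,0]],[[0,0,0],[0,0,0]],[[0,0,0],[0,0,0]],[[0,0,0],[0,0,0]],[[0,0,0],[0,0,0]],[[0,0,0],[0,0,0]],[[0,0,0],[0,0,0]],[[0,0,0],[0,0,0]]]}' | head -4
python3 - <<'E'
from m import *
T,S=meas()
for b in((270,220,292,242),(376,214,398,238)): print(*[np.round(x,3).tolist() for x in knob(T,b,80)])
im=np.hstack([cv2.resize(T["pixels"][228:252,320:348],None,fx=14,fy=14,interpolation=cv2.INTER_CUBIC),cv2.resize(S["pixels"][182:206,334:362],None,fx=14,fy=14,interpolation=cv2.INTER_CUBIC)])
cv2.imwrite("pics/ball.png",im)
cv2.imwrite("pics/end.png",np.vstack([T["pixels"][60:320],S["pixels"][100:]])[:, :])
# average several frames; darkness centroid of ball, ring, cup
def cen(c,b,lo):
    a=c["pixels"][b[1]:b[3],b[0]:b[2]].mean(2); w=np.clip(lo-a,0,None); y,x=np.mgrid[b[1]:b[3],b[0]:b[2]]; return np.array([(w*x).sum(),(w*y).sum()])/w.sum()
acc=[cen(T,(331,236,338,244),215)]
for i in range(4): acc.append(cen(cam("top"),(331,236,338,244),215))
b=np.mean(acc,0); print("ball px",b,plane(T,[b],.06))
print(T["pixels"][232:249,326:344].mean(2).astype(int))
E
```

```text
time: 35.05
ee_pos: [0.624, -0.2943, 0.2005]
time: 35.88
ee_pos: [0.6245, -0.2926, 0.2004]
eef_rot: [0.986, 0.169, 0.0, 0.0]
ft_force: [0.5, -0.0, -0.0]
[0.481, 0.138] 34.595 [0.481, 0.135] [17.334, 8.632] 11
[0.489, -0.191] 134.902 [0.489, -0.19] [16.233, 35.061] 57
ball px [334.00115263 238.97047297] [[ 0.44307802 -0.02778683  0.06      ]]
[[254 252 251 251 251 253 250 249 252 249 239 249 248 250 250 247 188 164]
 [254 250 248 247 248 252 242 233 242 241 235 251 252 253 254 255 169 143]
 [254 254 252 248 252 252 252 250 249 252 251 252 251 252 254 255 170 142]
 [242 254 249 242 253 253 254 254 254 254 254 254 252 252 254 255 171 145]
 [237 248 249 251 254 254 254 255 255 255 254 254 254 250 253 255 169 144]
 [233 241 252 253 254 254 251 249 250 249 254 254 254 250 252 255 158 140]
 [229 250 254 254 254 252 235 173 161 170 241 255 254 254 250 255 146 141]
 [207 254 254 254 254 248 251 141 108 143 232 255 254 254 252 253 144 142]
 [178 254 255 254 254 252 248 191 144 187 236 255 254 254 253 252 153 141]
 [163 250 255 254 254 254 227 234 233 223 239 254 254 254 250 253 157 141]
 [147 252 254 254 254 254 246 244 252 246 252 254 254 251 251 254 158 143]
 [136 255 251 253 254 254 254 251 252 254 254 254 254 243 251 254 175 140]
 [134 255 250 251 251 254 254 254 254 254 254 254 252 249 251 255 199 145]
 [134 255 255 251 249 252 254 254 254 254 253 254 250 252 255 255 207 147]
 [135 255 255 255 254 253 254 255 255 253 242 252 249 244 248 247 185 146]
 [125 244 245 246 245 243 238 243 242 229 210 223 215 189 190 184 155 150]
 [108 151 152 167 167 168 167 166 167 164 158 162 160 161 156 157 153 155]]
```

View pics/ball.png

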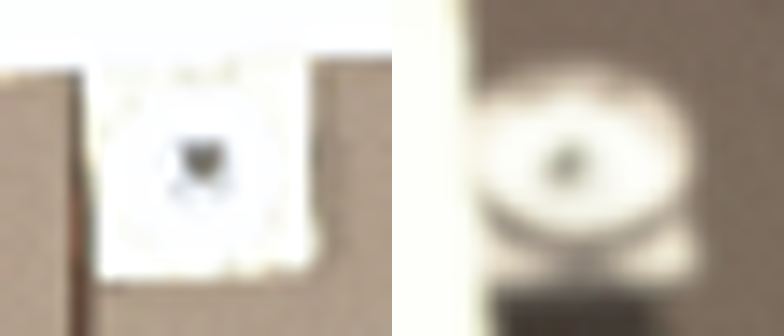

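View pics/end.png

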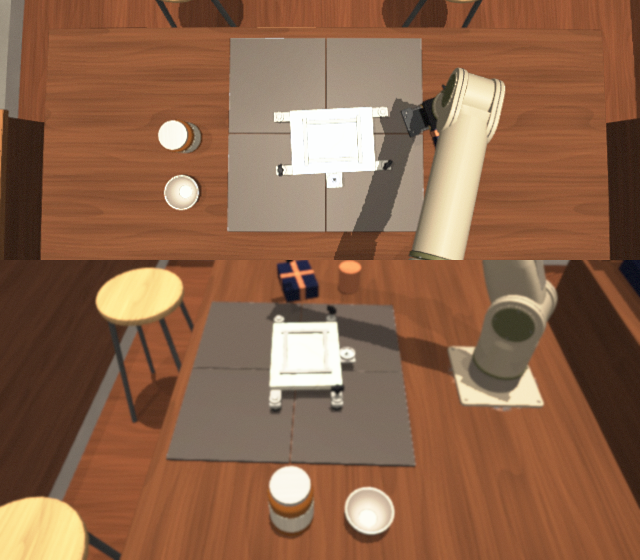

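The ball is inside the ring but visibly off towards the far side (ball 2–3 px against ring centre in both views; my estimate is 0.4–0.75° pitch, near side high). The bystanders are untouched. Backing both screws off equally by 40° gives more margin without changing the load balance. Right screw first.

```bash
python3 -m crank '{"steps":[[[-0.42,0.317,-0.1],[0,0,-0.99]],[[-0.42,0.317,-0.1],[0,0,-0.99]],[[-0.42,0.317,-0.1],[0,0,-0.99]],[[-0.42,0.317,-0.1],[0,0,-0.99]],[[-0.42,0.317,-0.2],[0,0,-0.99]],[[-0.42,0.317,-0.3],[0,0,-0.99]],[[-0.42,0.317,-0.3],[0,0,-0.99]],[[-0.42,0.317,-0.3],[0,0,-0.99]],[[-0.42,0.317,-0.3],[0,0,-0.99]],[[-0.42,0.317,-0.3],[0,0,-0.99]]]}' 50 20 | head -2
python3 -m crank '{"steps":[[[-0.42,0.317,-0.3],[0,0,-0.99]],[[-0.42,0.317,-0.3],[0,0,-0.99]],[[-0.42,0.317,0],[0,0,-0.99]],[[0,0,0],[0,0,0]],[[0,0,0],[0,0,0]]]}'
```

```text
time: 37.02
ee_pos: [0.519, -0.2131, 0.1476]
time: 37.43
ee_pos: [0.4882, -0.1897, 0.1333]
eef_rot: [0.925, -0.381, 0.0, 0.0]
ft_force: [-0.0, -0.4, -0.5]
width: 0.0502
grip_force: 0.0
```

```bash
python3 -m crank '{"steps":[[[0,0,-0.6],[0,0,0]],[[0,0,-0.8],[0,0,0]],[[0,0,-0.58],[0,0,0]],[[0,0,-0.3],[0,0,0]],[[0,0,0],[0,0,0]]]}' 50 20 | head -2
python3 -m crank '{"steps":[[[0,0,0],[0,0,0]],[[0,0,0],[0,0,0]],[[0,0,0],[0,0,0]],[[0,0,0],[0,0,0]],[[0,0,0],[0,0,0]],[[0,0,0],[0,0,0]],[[0,0,0],[0,0,0]],[[0,0,0],[0,0,0]]]}' 0 20
python3 -m crank '{"steps":[[[0,0,0],[0,0,0.8]],[[0,0,0],[0,0,1]],[[0,0,0],[0,0,1]],[[0,0,0],[0,0,1]],[[0,0,0],[0,0,1]],[[0,0,0],[0,0,1]],[[0,0,0],[0,0,1]],[[0,0,0],[0,0,1]],[[0,0,0],[0,0,0.2]],[[0,0,0],[0,0,0]]]}' 0 20
python3 -m crank '{"steps":[[[0,0,0],[0,0,0]],[[0,0,0],[0,0,0]],[[0,0,0],[0,0,0]],[[0,0,0],[0,0,0]],[[0,0,0.2],[0,0,0]],[[0,0,0.6],[0,0,0]],[[0,0,0.8],[0,0,0]],[[0,0,0.8],[0,0,0]]]}' 50 20 | head -4
```

```text
time: 37.85
ee_pos: [0.4876, -0.1898, 0.0745]
time: 38.52
ee_pos: [0.4881, -0.1898, 0.0761]
eef_rot: [0.924, -0.382, 0.0, 0.0]
ft_force: [-0.7, -0.7, 1.8]
width: 0.0175
grip_force: 20.0
time: 39.35
ee_pos: [0.4881, -0.1896, 0.0761]
eef_rot: [0.999, -0.044, 0.0, -0.0]
ft_force: [-2.5, 2.2, 4.9]
width: 0.0176
grip_force: 20.0
time: 40.02
ee_pos: [0.4877, -0.1895, 0.1365]
eef_rot: [0.999, -0.043, -0.0, -0.0]
ft_force: [0.4, -0.1, 0.4]
```

```bash
python3 -m crank '{"steps":[[[-0.05,0.936,0],[0,0,0.5]],[[-0.05,0.936,0],[0,0,0.5]],[[-0.05,0.936,0],[0,0,0]],[[-0.05,0.936,0],[0,0,0]],[[-0.05,0.936,0],[0,0,0]],[[-0.05,0.936,0],[0,0,0]],[[-0.05,0.936,0],[0,0,0]],[[-0.05,0.936,0],[0,0,0]],[[-0.05,0.936,0],[0,0,0]],[[-0.05,0.936,0],[0,0,0]]]}' 50 20 | head -2
python3 -m crank '{"steps":[[[-0.05,0.936,0],[0,0,0]],[[-0.05,0.936,0],[0,0,0]],[[-0.05,0.936,0],[0,0,0]],[[-0.05,0.936,0],[0,0,0]],[[0,0,0],[0,0,0]],[[0,0,0],[0,0,0]]]}'
```

```text
time: 40.85
ee_pos: [0.4741, 0.047, 0.1351]
time: 41.35
ee_pos: [0.469, 0.1403, 0.1352]
eef_rot: [1.0, 0.003, -0.001, -0.0]
ft_force: [-0.4, -0.1, 0.4]
width: 0.0501
grip_force: 0.0
```

```bash
python3 -m crank '{"steps":[[[0.03,-0.08,-0.5],[0,0,0]],[[0,0,-0.8],[0,0,0]],[[0,0,-0.7],[0,0,0]],[[0,0,-0.36],[0,0,0]],[[0,0,0],[0,0,0]]]}' 50 20 | head -2
python3 -m crank '{"steps":[[[0,0,0],[0,0,0]],[[0,0,0],[0,0,0]],[[0,0,0],[0,0,0]],[[0,0,0],[0,0,0]],[[0,0,0],[0,0,0]],[[0,0,0],[0,0,0]],[[0,0,0],[0,0,0]],[[0,0,0],[0,0,0]]]}' 0 20
python3 -c "
from m import *
st()"
```

```text
time: 41.77
ee_pos: [0.4695, 0.1351, 0.0747]
time: 42.43
ee_pos: [0.4715, 0.1394, 0.0777]
eef_rot: [1.0, 0.002, 0.001, -0.002]
ft_force: [-0.3, 11.1, -0.1]
width: 0.0175
grip_force: 20.0
{'time': 42.4333, 'ee_pos': [0.4715, 0.1394, 0.0777], 'eef_rot': [1.0, 0.0017, 0.001, -0.0021], 'ft_force': [-0.2796, 11.1494, -0.1324], 'torque': [2.5444, 0.0383, 0.0146], 'width': 0.0175, 'grip_force': 19.9887, 'joint_positions': [0.1143, 0.2226, -0.5375, 1.9508, 0.1312, 0.9993, -2.0506]}
```

```bash
python3 -m crank '{"steps":[[[0,0.05,0],[0,0,0]],[[0,0.05,0],[0,0,0]],[[0,0,0],[0,0,0]]]}'
python3 -m crank '{"steps":[[[0,0,0],[0,0,0.8]],[[0,0,0],[0,0,1]],[[0,0,0],[0,0,1]],[[0,0,0],[0,0,1]]]}' 0 20
```

```text
time: 42.68
ee_pos: [0.4716, 0.1398, 0.0775]
eef_rot: [1.0, 0.001, 0.001, -0.001]
ft_force: [0.7, 5.1, 3.3]
width: 0.0176
grip_force: 20.0
time: 43.02
ee_pos: [0.4716, 0.1402, 0.0775]
eef_rot: [0.986, 0.168, 0.001, -0.001]
ft_force: [-1.4, 7.8, 3.1]
width: 0.0179
grip_force: 20.0
```

```bash
python3 -m crank '{"steps":[[[0,0.03,0],[0,0,1]],[[0,0.02,0],[0,0,1]],[[0,0,0],[0,0,1]],[[0,0,0],[0,0,1]],[[0,0,0],[0,0,0.2]],[[0,0,0],[0,0,0]]]}' 0 20
python3 -m crank '{"steps":[[[0,0,0],[0,0,0]],[[0,0,0],[0,0,0]],[[0,0,0],[0,0,0]],[[0,0,0],[0,0,0]],[[0,0,0.2],[0,0,0]],[[0,0,0.6],[0,0,0]],[[0,0,0.8],[0,0,0]],[[0,0,0.8],[0,0,0]]]}' 50 20 | head -4
python3 -m crank '{"steps":[[[0.69,-0.17,0],[0,0,0]],[[0.69,-0.17,0],[0,0,0]],[[0.69,-0.17,0],[0,0,0]],[[0.69,-0.17,0],[0,0,0]],[[0.69,-0.17,0],[0,0,0]],[[0.69,-0.17,-0.4],[0,0,0]],[[0.69,-0.17,-0.4],[0,0,0]],[[0.69,-0.17,-0.5],[0,0,0]],[[0.69,-0.17,-0.5],[0,0,0]],[[0.69,-0.17,-0.5],[0,0,0]]]}' 0 20 | head -2
python3 -m crank '{"steps":[[[0,0,-0.15],[0,0,0]],[[0,0,-0.1],[0,0,0]],[[0,0,0],[0,0,0]],[[0,0,0],[0,0,0]]]}'
```

```text
time: 43.52
ee_pos: [0.4713, 0.1409, 0.0775]
eef_rot: [0.939, 0.344, 0.001, -0.001]
ft_force: [-2.2, 6.1, 5.1]
width: 0.0174
grip_force: 20.0
time: 44.18
ee_pos: [0.4709, 0.1395, 0.1376]
eef_rot: [0.94, 0.342, -0.0, -0.0]
ft_force: [0.3, 0.1, 0.3]
time: 45.02
ee_pos: [0.6446, 0.0965, 0.0789]
time: 45.35
ee_pos: [0.6433, 0.0977, 0.0738]
eef_rot: [0.939, 0.343, 0.0, 0.0]
ft_force: [-0.7, -0.2, 0.6]
width: 0.0006
grip_force: 0.0
```

```bash
python3 -m crank '{"steps":[[[0,0,-0.1],[0,0,0]],[[0,0,-0.08],[0,0,0]],[[0,0,0],[0,0,0]],[[0,0,0],[0,0,0]]]}'| grep -E "ee_pos|ft_f"; for i in 1 2 3 4; do python3 -m crank '{"steps":[[[0,0,-0.02],[0,0,0]],[[0,0,0],[0,0,0]],[[0,0,0],[0,0,0]]]}' | grep -E "ee_pos|ft_f"; done
```

```text
ee_pos: [0.6436, 0.0972, 0.0687]
ft_force: [-0.0, 0.4, -0.7]
ee_pos: [0.6438, 0.0972, 0.0682]
ft_force: [-0.3, 0.2, 0.8]
ee_pos: [0.6439, 0.0972, 0.068]
ft_force: [-1.5, -0.7, 4.6]
ee_pos: [0.6439, 0.0973, 0.0679]
ft_force: [-3.0, -0.4, 8.1]
ee_pos: [0.644, 0.0973, 0.0678]
ft_force: [-4.7, -1.5, 11.1]
```

Firm again. Now the far right corner, then a retreat with a look.

```bash
python3 -m crank '{"steps":[[[0,0,0.3],[0,0,0]],[[0.04,-0.4,0.5],[0,0,0]],[[0.04,-0.98,0],[0,0,0]],[[0.04,-0.98,0],[0,0,0]],[[0.04,-0.98,0],[0,0,0]],[[0.04,-0.98,0],[0,0,0]],[[0.04,-0.98,0],[0,0,0]],[[0.04,-0.98,0],[0,0,0]],[[0.04,-0.98,0],[0,0,0]],[[0.04,-0.98,0],[0,0,0]]]}' | head -2
python3 -m crank '{"steps":[[[0,-0.9,-0.35],[0,0,0]],[[0,0,-0.3],[0,0,0]],[[0,0,-0.12],[0,0,0]],[[0,0,0],[0,0,0]],[[0,0,0],[0,0,0]]]}'| grep -E "ee_pos|ft_f"; for i in 1 2 3 4; do python3 -m crank '{"steps":[[[0,0,-0.02],[0,0,0]],[[0,0,0],[0,0,0]],[[0,0,0],[0,0,0]]]}' | grep -E "ee_pos|ft_f"; done
python3 -m crank '{"steps":[[[0,0,0.4],[0,0,0]],[[0,0,1],[0,0,0]],[[0,0,1],[0,0,0]],[[0,-0.5,1],[0,0,0]],[[-0.2,-1,1],[0,0,0]],[[-0.2,-1,1],[0,0,0]],[[-0.2,-1,0],[0,0,0]],[[-0.2,-1,0],[0,0,0]],[[-0.2,-1,0],[0,0,0]],[[-0.2,-1,0],[0,0,0]]]}' | head -2
python3 -m crank '{"steps":[[[0,0,0],[0,0,0]],[[0,0,0],[0,0,0]],[[0,0,0],[0,0,0]],[[0,0,0],[0,0,0]],[[0,0,0],[0,0,0]],[[0,0,0],[0,0,0]],[[0,0,0],[0,0,0]],[[0,0,0],[0,0,0]],[[0,0,0],[0,0,0]],[[0,0,0],[0,0,0]]]}' | head -4
python3 - <<'E'
from m import *
T,S=meas()
for b in((270,220,292,242),(376,214,398,238)): print(*[np.round(x,3).tolist() for x in knob(T,b,80)])
im=np.hstack([cv2.resize(T["pixels"][228:252,320:348],None,fx=14,fy=14,interpolation=cv2.INTER_CUBIC),cv2.resize(S["pixels"][182:206,334:362],None,fx=14,fy=14,interpolation=cv2.INTER_CUBIC)])
cv2.imwrite("pics/ball2.png",im)
def cen(c,b,lo):
    a=c["pixels"][b[1]:b[3],b[0]:b[2]].mean(2); w=np.clip(lo-a,0,None); y,x=np.mgrid[b[1]:b[3],b[0]:b[2]]; return np.array([(w*x).sum(),(w*y).sum()])/w.sum()
print(cen(T,(331,236,338,244),215),cen(S,(342,189,352,198),225))
print(T["pixels"][232:249,326:344].mean(2).astype(int))
E
```

```text
time: 47.52
ee_pos: [0.6528, -0.1111, 0.0875]
ee_pos: [0.6529, -0.1309, 0.0679]
ft_force: [-0.6, -0.0, 0.1]
ee_pos: [0.653, -0.1306, 0.0677]
ft_force: [-2.0, -1.3, 4.2]
ee_pos: [0.6531, -0.1306, 0.0676]
ft_force: [-3.0, -1.1, 9.0]
ee_pos: [0.6531, -0.1306, 0.0675]
ft_force: [-5.1, -1.0, 10.0]
ee_pos: [0.6532, -0.1306, 0.0674]
ft_force: [-5.0, -0.5, 14.4]
time: 49.77
ee_pos: [0.6227, -0.2939, 0.2009]
time: 50.6
ee_pos: [0.6227, -0.2938, 0.2003]
eef_rot: [0.94, 0.342, -0.0, 0.0]
ft_force: [-0.0, 0.2, 0.1]
[0.478, 0.146] 22.22 [0.477, 0.144] [15.162, 8.631] 13
[0.487, -0.191] 0.512 [0.487, -0.194] [21.503, 36.738] 60
[333.85013146 239.40753725] [346.53206651 191.26524149]
[[252 251 250 252 251 251 249 249 250 248 249 253 253 250 250 243 206 185]
 [248 246 245 249 248 246 242 229 235 234 237 250 252 252 254 253 166 146]
 [254 254 252 249 252 253 253 249 249 252 251 246 251 252 254 255 169 145]
 [243 254 249 247 253 253 254 254 254 254 254 251 253 252 253 255 168 143]
 [237 247 249 253 253 254 254 254 254 254 254 254 253 250 253 255 169 144]
 [230 233 253 253 254 254 250 249 250 247 252 2
[... 153 characters left out ...]
254 254 252 254 147 139]
 [173 246 255 254 254 248 246 166 132 165 235 255 254 254 252 249 147 141]
 [159 244 255 254 254 251 236 222 226 202 225 255 254 254 249 251 153 142]
 [142 241 254 254 254 254 251 245 253 245 247 254 254 250 252 254 151 142]
 [125 252 251 253 254 254 254 251 253 254 254 254 253 240 253 254 151 140]
 [132 255 252 253 251 254 254 254 254 254 254 254 252 245 253 255 178 143]
 [135 255 254 252 247 252 251 251 250 251 252 254 251 249 254 255 204 145]
 [136 255 255 255 252 243 242 247 245 246 241 252 252 250 247 248 186 147]
 [127 244 244 243 242 212 231 241 241 239 211 224 229 223 187 186 156 148]
 [111 157 153 155 166 160 163 169 170 169 158 162 165 159 158 156 156 156]]
```

View pics/ball2.png

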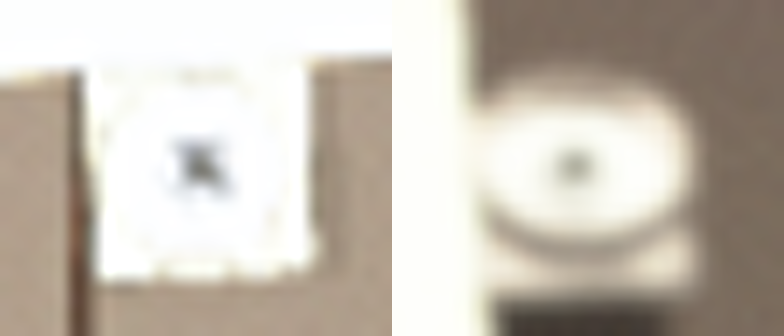

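The ball now sits at the middle of its cup in both views ((333.9,239.4) top, about (346.6,193.3) side), both far corners are firm, and the arm is clear. Handing in.

```bash
python3 -c "
from h import *
print(ticket.close_job())"
```

```text
the job is handed in; nothing more can be done
None
```

I handed the job in at about 51 s: the ball is inside the ring near its centre and both far corners feel firm when pressed, so the stand should no longer rock, though I judged the four feet's load shares only from the screw turns, and the hand pushed sideways with up to about 16 N on the left wing during its first turn.

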